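# Refit the pantry radio's knob

### The arm

A 7-joint arm with a two-finger parallel gripper is mounted at the origin on the work surface. World frame = base frame: x ahead of the robot, y to its left, z up, the work surface at z = 0. Lengths are in m, angles in rad, forces in N, time in s.
With the tool pointing down it reaches from about 0.425 to 0.825 m from the base axis. Payload 3.6 kg.
Tool frame: the origin (TCP) lies midway between the tips of the shut fingers; the grasp point (between the pads) lies robot.grip_point_offset behind it (robot.grip_point_offset is the distance from the TCP to the grasp point, in m); z points along the fingers, y is the direction in which the jaws open and shut (so a half turn about z gives the same grasp; the last joint's range is limited). The gripper opens to 93 mm and grips with 3 to 60 N. Pads are 15 mm wide; open, the fingers measure 128 mm over their backs; the gripper's body (75 mm by 188 mm) begins 65 mm behind the grasp point.
Start: joints at [1.3, 0.615, -0.013, 1.423, 0.008, 1.103, -0.04], TCP at [0.158, -0.631, 0.219] pointing down, gripper open.
Joint ranges: [-3.12, 3.12], [-0.3, 2.06], [-1.34, 1.32], [0.26, 2.42], [-1.36, 4.5], [0.01, 1.98], [-2.84, 2.84]. Speed limits (rad/s): [2.79, 2.79, 3.14, 3.14, 3.14, 3.14, 3.14].

### API

Orientations are given as a unit quaternion [x, y, z, w].
In Python, from workcell import robot, vision, close_job gives the robot as it stands.
- The arm moves only by the shell command python3 -m creep 'ROWS' [FORCE]. ROWS is JSON, a list of rows, each a list of 3 entries, a list of its own where there are three numbers: the shift along the tool's x, y, z as a fraction of full scale, then the turn about the tool's z as a fraction of full scale, then the opening, from 0 (shut) to 1 (fully open). A call has 1 to 12 rows; each row shifts and turns the commanded pose from where the row before left it, along the tool's axes as they then stand; what a row does not reach is not made up. Full scale, the value 1, is 0.5 m for a shift and 90 degrees for a turn. A row lasts 1/8 s, in which the tool goes at most 62.5 mm and 10.7 degrees, less where a joint would pass 70% of its speed; a pose out of reach is approached as far as the arm can. A call with a number of a shift or a turn outside -1 to 1 is refused whole. A call with a gripper value outside its range is refused whole. The fingers move at their own pace and stop on an object; FORCE is the grip in N (left out, the last holds). Time passes only in rows, so rows that do not move let the fingers close. It gives the time, the measured TCP pose, the force and the opening at its end, in the units of the state.
- robot.read_state(): the state, without advancing time (a new reading comes with each control period).
- vision.camera(name): name is "side" or "top" or "wrist"; returns the picture (400x640x3 uint8, red, green, blue); there is no depth.
- vision.calibration(name): a dict with "mtx" (3x3 intrinsics, pixels), "extrinsics" (4x4, takes a point from world to camera coordinates). Camera axes: x right, y up, looking along -z (the intrinsics and any distortion apply to the point x, -y, -z); pixel columns grow to the right and rows downward; lengths in m; the calibration is good to about 2 mm. A picture is of the moment at which its call begins: read the wrist's pose just before it. calibration takes no time and is no camera call; for the wrist camera it gives the pose at the moment of the call.
- close_job(): hands the job in, once; it reports no verdict.
The state is a dict: "t": time; "q": joint angles; "joint_velocities": joint speeds; "joint_efforts": joint torques, N m; "ee_pos": TCP position; "tool_rot": TCP orientation; "contact_force": force on the tool from outside, world axes, zero at the start; "moment": the same for the moment, N m; "finger_gap": finger opening in m.
Only numpy, scipy, OpenCV 4.12 (cv2) and the standard library are available. Lean on these libraries where they do the work, as an engineer would, in place of code of your own. Each camera call takes 0.05 s, during which the arm holds its last target.

### The job

Turn the radio's band selector until its pointer clicks in at the green dot and let go of it. Then take the loose knob, turn it so that the flat in its bore (under the white pointer line) matches the flat of the bare D-shaft on the radio, push it fully home and keep it pressed down against the shaft's spring, well down, to start the station search. Finish while still gripping the knob and holding it pressed; leave the other things on the ledge alone.

Things in the scene. Friction and masses are not known exactly. Their poses are not given: they have to be found in the camera images.
- radio: table radio, wooden case, white top deck, fixed: 140 (own x) by 270 (own y) by 85 mm tall; origin under its centre, own +x away from the robot (yaw within 0.3). On the deck: at own (-5, +75) mm the black band selector, at (-5, -75) mm the bare steel D-shaft. Four dots in an arc 31 mm from the selector's axis: three small grey, one larger green (third clockwise from above).
- selector_grip (a point): middle of the selector's bar grip, on its axis of turning, 103 mm above the ledge. Bar 36 mm long (own x), 12 mm wide (own y), from 94 to 112 mm above the ledge; below it a round skirt 38 mm across, 8 mm high, on the deck. Own +x is the end with the white pointer line, own z up.
- selector (a joint): selector angle, rad, growing clockwise seen from above; 0: pointer along the radio's own +x. Detents at -0.9, -0.3, +0.3, +0.9 rad, each with the pointer at a dot; the green dot is at +0.3. About 0.05 N m to pass from one to the next; stops at -1.15 and 1.15. Starts in or near one of the two negative detents.
- shaft_tip (a point): centre of the top face of the upright steel D-shaft, 107 mm above the ledge, 22 over the deck, when not pressed. 16 mm diameter, one flat 2.5 mm from the axis; own +x points out through the flat, as does a red line on the deck beside it that turns with it; own z up; top 2.5 mm tapered by 0.4 to 1 mm. Light to turn (0.03 N m), starts within 0.7 rad of the radio's own +x.
- shaft_push (a joint): how far the D-shaft is pushed down, m: 0 free, 0.006 at its stop. The spring takes about 4 N to start moving and 9.5 N at the stop; it springs back when let go.
- knob: loose black knob, 35 to 70 g, 34 mm tall, upright on the ledge, bore down; origin at the centre of its underside. Skirt 42 mm across, 16 mm high; on it a bar grip 38 mm long (own x), 12 mm wide (own y), 18 mm tall, to pinch across its width. D-bore in the underside: 13 mm deep, 17.6 mm across, flat 3.3 mm from the axis at own +x, under the white pointer line on the bar's top.
- knob_center (a point): centre of the knob, on its axis, 17 mm above its underside; own x along the bar towards the white pointer line and the bore's flat, own z up.
- knob_seat (a point): centre of the ceiling of the knob's bore, on its axis, 13 mm above its underside, axes as the knob's; it meets the shaft's top when the knob is fully home (knob's underside then 94 mm above the ledge, 9 mm above the deck, while the shaft is not pressed).
- egg_cup: a white ceramic egg cup, 48 mm across at the rim and 55 mm tall; origin at the centre of its underside. To be left alone.
- spice_bottle: an empty amber glass spice bottle, 46 mm across and 110 mm tall, standing on the trivet; origin at the centre of its underside. To be left alone.
- opener: a steel bottle opener lying flat, 130 mm long, 34 mm wide, 5 mm thick, near the robot; origin at the centre of its underside, 60 mm from the ring end. To be left alone.
- mug: a blue mug, 76 mm across, 90 mm tall, handle on its own +y side; origin at the centre of its underside. To be left alone.
- jar: a glass jar with a steel lid, 64 mm across and 85 mm tall; origin at the centre of its underside. To be left alone.
- trivet: grey silicone trivet, fixed, a disc 150 mm across and 8 mm thick; origin at the centre of its underside
There are look-alikes about, which are no part of the job. Several things have the shape of the knob; the one meant has the colours described above.

How it is judged:
On the way, in this order (a step that is already met when the one before it is completed fails the run):
1. the selector rests at the green dot, let go (value of joint selector between 0.18 and 0.42 rad and not (contact force between the fingers and radio above 0.1 N)), for 0.2 s.
2. the knob is fully home on the D-shaft, flat to flat (z of knob_seat in the frame of shaft_tip between -0.002 and 0.002 m and horizontal distance between knob_seat and shaft_tip below 0.0025 m and angle between the x axis of knob_center and the x axis of shaft_tip, either way round below 0.4 rad and angle between knob_center's own z axis and vertical below 0.12 rad), for 0.2 s.
At the end, for the whole second after the job is handed in: Selector 0.18 to 0.42 rad; knob on the shaft: bore ceiling within 2 mm of the shaft top, axes within 2.5 mm, bar within 0.4 rad of the flat's direction, tilt under 0.12 rad; shaft pressed over 3 mm with over 3 N; fingers on the knob with over 2 N, grasp point within 50 mm of its centre (all of step 2 and value of joint selector between 0.18 and 0.42 rad and value of joint shaft_push above 0.003 m and contact force between the fingers and knob above 2 N and contact force between knob and radio above 3 N and distance between the grasp point and knob_center below 0.05 m); the arm keeps its last pose, push and grip.
It fails at once if the egg cup is moved more than 30 mm or tipped (distance of egg_cup from where it was at the start of the episode above 0.03 m or angle between egg_cup's own z axis and vertical above 0.5 rad).
It fails at once if the spice bottle is moved more than 30 mm or tipped (distance of spice_bottle from where it was at the start of the episode above 0.03 m or angle between spice_bottle's own z axis and vertical above 0.5 rad).
It fails at once if the opener is moved more than 30 mm or tipped (distance of opener from where it was at the start of the episode above 0.03 m or angle between opener's own z axis and vertical above 0.5 rad).
It fails at once if the mug is moved more than 30 mm or tipped (distance of mug from where it was at the start of the episode above 0.03 m or angle between mug's own z axis and vertical above 0.5 rad).
It fails at once if the jar is moved more than 30 mm or tipped (distance of jar from where it was at the start of the episode above 0.03 m or angle between jar's own z axis and vertical above 0.5 rad).
It also fails if it takes over 54 s, if anything falls off the work surface, if the arm or the gripper's body presses on something with over 40 N, if the wrist force passes 120 N, or if a joint passes its speed limit or range.

## Working session

There is one attempt and no reset: what is moved stays moved. The work goes in short steps, Python scripts to look and compute and a shell command to move; the robot and the scene stay as the last step left them, time stands still between calls to the robot, and variables do not carry over. Pictures are saved under pics/ and viewed, and the job is handed in when it is done.

```bash
ls; mkdir -p pics
python3 - <<'E'
from workcell import robot, vision
import cv2, numpy as np
np.set_printoptions(precision=4,suppress=True)
s=robot.read_state(); print(s); print(robot.grip_point_offset)
for n in ["side","top","wrist"]:
    c=vision.calibration(n); print(n,c)
    im=vision.camera(n); cv2.imwrite(f"pics/{n}0.png",im[:,:,::-1])
E
```

```text
pics
{'t': 0.0, 'q': array([ 1.2995,  0.6159, -0.0126,  1.4249,  0.0081,  1.1034, -0.0404]), 'joint_velocities': array([ 0.0004, -0.0006,  0.0007, -0.0002,  0.001 ,  0.0012,  0.0001]), 'joint_efforts': array([  0.0005, -45.8926,   0.2092, -16.5743,  -0.061 ,   0.0205,
         0.0002]), 'ee_pos': array([ 0.1574, -0.6299,  0.2175]), 'tool_rot': array([ 0.9925,  0.1221, -0.0002, -0.0012]), 'contact_force': array([0.2224, 0.0172, 0.423 ]), 'moment': array([ 0.0154, -0.0489, -0.0356]), 'finger_gap': 0.09321621995890954}
0.0188
side {'mtx': array([[375.8034,   0.    , 314.0525],
       [  0.    , 375.8034, 199.8781],
       [  0.    ,   0.    ,   1.    ]]), 'extrinsics': array([[-0.9954, -0.0945, -0.0127,  0.5185],
       [ 0.0503, -0.6335,  0.7721, -0.1028],
       [-0.081 ,  0.7679,  0.6354, -0.8816],
       [ 0.    ,  0.    ,  0.    ,  1.    ]])}
top {'mtx': array([[516.6621,   0.    , 326.9786],
       [  0.    , 516.6621, 203.838 ],
       [  0.    ,   0.    ,   1.    ]]), 'extrinsics': array([[-0.0278, -0.9996,  0.0015,  0.0092],
       [ 0.9818, -0.027 ,  0.1882, -0.5478],
       [-0.188 ,  0.0068,  0.9821, -1.3203],
       [ 0.    ,  0.    ,  0.    ,  1.    ]])}
wrist {'mtx': array([[315.6346,   0.    , 314.2866],
       [  0.    , 315.6346, 197.6822],
       [  0.    ,   0.    ,   1.    ]]), 'extrinsics': array([[ 0.2425, -0.9701, -0.0033, -0.6476],
       [ 0.9253,  0.2323, -0.2999,  0.0348],
       [ 0.2917,  0.0697,  0.954 , -0.3925],
       [ 0.    ,  0.    ,  0.    ,  1.    ]])}
```

View pics/side0.png

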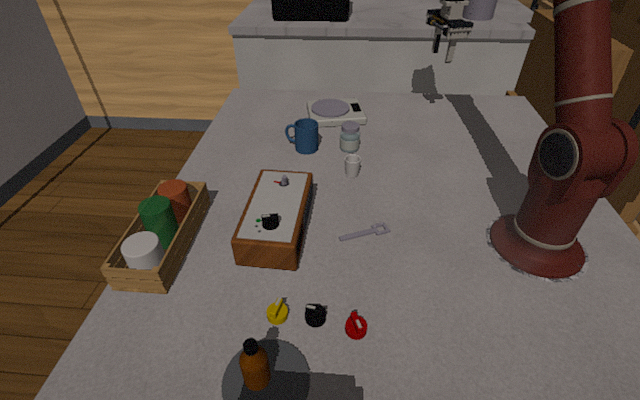

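View pics/top0.png

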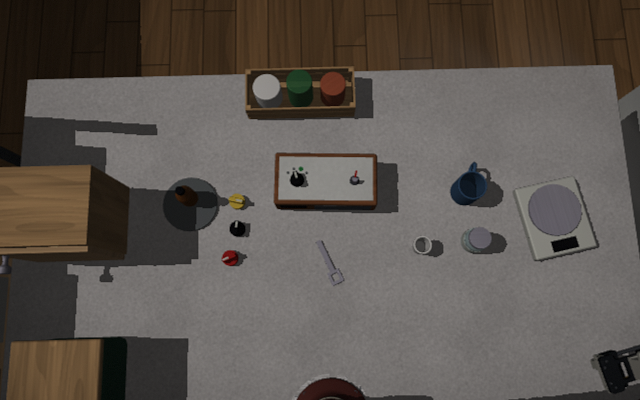

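View pics/wrist0.png

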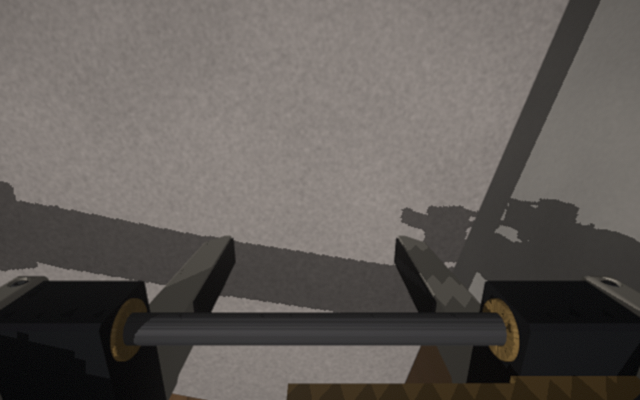

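```bash
cat > h.py <<'E'
from workcell import robot, vision
import cv2, numpy as np
from scipy.spatial.transform import Rotation as R
np.set_printoptions(precision=4,suppress=True)
def ray(c,uv):
    K,E=c["mtx"],c["extrinsics"]
    d=np.array([(uv[0]-K[0,2])/K[0,0],-(uv[1]-K[1,2])/K[1,1],-1.0])
    Rm=E[:3,:3]; return -Rm.T@E[:3,3], Rm.T@d
def plane(c,uv,z):
    o,d=ray(c,uv); return o+d*(z-o[2])/d[2]
def proj(c,p):
    K,E=c["mtx"],c["extrinsics"]; q=E[:3,:3]@np.array(p)+E[:3,3]
    return np.array([K[0,2]+K[0,0]*q[0]/-q[2],K[1,2]+K[1,1]*-q[1]/-q[2]])
def zoom(f,im,box,k):
    x0,y0,x1,y1=box
    cv2.imwrite(f,cv2.resize(im[y0:y1,x0:x1,::-1],None,fx=k,fy=k,interpolation=cv2.INTER_NEAREST))
def load(n): return cv2.imread(n)[:,:,::-1]
E
python3 - <<'E'
from h import *
t=load("pics/top0.png"); s=load("pics/side0.png")
zoom("pics/t1.png",t,(210,145,390,280),4); zoom("pics/s1.png",s,(230,160,400,350),4*0.75 and 3)
c=vision.calibration("top")
hsv=cv2.cvtColor(t.copy(),cv2.COLOR_RGB2HSV)
m=(hsv[:,:,2]>130)&(hsv[:,:,1]<40); m[:150]=0;m[210:]=0;m[:,:274]=0;m[:,378:]=0
n,l,st,ce=cv2.connectedComponentsWithStats(m.astype(np.uint8))
i=1+np.argmax(st[1:,4]); print(st[i],ce[i])
pts=np.argwhere(l==i)[:,::-1].astype(np.float32); r=cv2.minAreaRect(pts); b=cv2.boxPoints(r); print(b)
P=np.array([plane(c,p,0.085) for p in b]); print(P, P.mean(0))
print([np.linalg.norm(P[k]-P[k-1]) for k in range(4)])
print("knob",plane(c,(237,228),.017))
E
```

```text
[ 279  157   93   43 3411] [326.6593 178.3125]
[[279. 157.]
 [371. 157.]
 [371. 199.]
 [279. 199.]]
[[ 0.6707  0.1172  0.085 ]
 [ 0.664  -0.1252  0.085 ]
 [ 0.5512 -0.1203  0.085 ]
 [ 0.5577  0.1184  0.085 ]] [ 0.6109 -0.0025  0.085 ]
[np.float64(0.1129625480478983), np.float64(0.2425841052279962), np.float64(0.11299320614423232), np.float64(0.23879950210186662)]
knob [0.4948 0.2385 0.017 ]
```

View pics/t1.png

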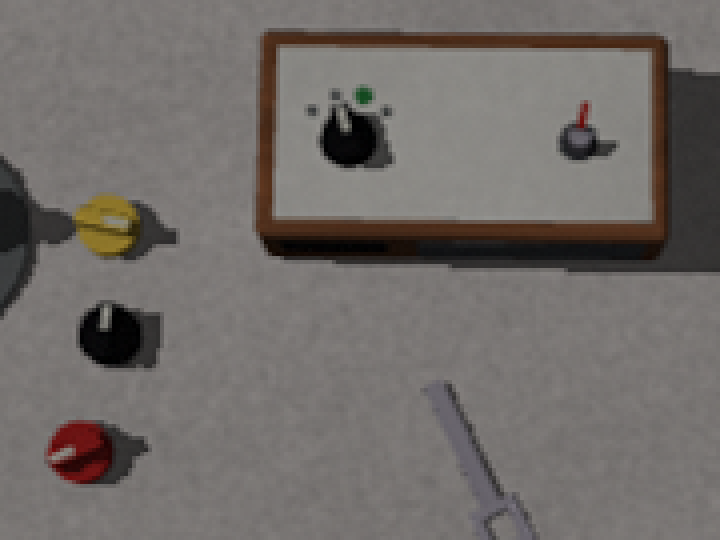

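View pics/s1.png

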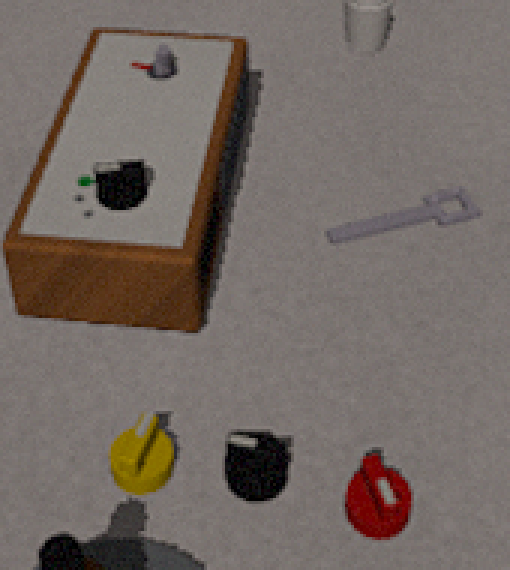

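```bash
cat >> h.py <<'E'
def tool(): 
    s=robot.read_state(); return np.array(s["ee_pos"]),R.from_quat(s["tool_rot"]).as_matrix(),s
def goto(target,yaw=None):
    "print fractions for moving TCP to target & tool x to yaw (shift in current tool axes)"
    p,M,s=tool(); d=M.T@(np.array(target)-p)
    print("t %.2f"%s["t"],"p",p,"yaw %.4f"%np.arctan2(M[1,0],M[0,0]),"tilt",M[:,2],"F",s["contact_force"],"gap %.4f"%s["finger_gap"])
    print("shift frac",d/0.5)
    if yaw is not None:
        dy=yaw-np.arctan2(M[1,0],M[0,0]); dy=(dy+np.pi)%(2*np.pi)-np.pi
        print("turn frac (tool z)",-dy/(np.pi/2))
E
python3 - <<'E'
from h import *
p,M,s=tool(); c=vision.calibration("wrist"); E=c["extrinsics"]; o=-E[:3,:3].T@E[:3,3]
print("cam pos in tool",M.T@(o-p),"look in tool",M.T@(-E[2,:3]))
for n,z in (("top",.034),("top",.112)):
    pass
t=vision.calibration("top")
# zoom t1 px/4+(210,145)
f=lambda u,v,z: plane(t,(210+u/4-.4,145+v/4-.4),z)
print("sel",f(347,136,.094),"shaft",f(578,135,.107),"shaftbase",f(578,152,.085),"green",f(364,96,.085),"greys",f(312,110,.085),f(335,95,.085),f(387,111,.085))
print("line",f(583,124,.085),f(586,103,.085))
print("knob",f(110,333,.016),"pointer",f(106,318,.034))
print("egg",plane(t,(423,245),.055),"jar",plane(t,(478,240),.085))
goto((.54,.074,.25),.28)
E
```

```text
cam pos in tool [ 0.0846 -0.0009 -0.1651] look in tool [-0.2999 -0.001   0.954 ]
sel [0.6087 0.072  0.094 ] shaft [ 0.6021 -0.0771  0.107 ] shaftbase [ 0.596  -0.0781  0.085 ] green [0.6376 0.0609 0.085 ] greys [0.629  0.0951 0.085 ] [0.6388 0.0799 0.085 ] [0.627 0.046 0.085]
line [ 0.6147 -0.0821  0.085 ] [ 0.6288 -0.0846  0.085 ]
knob [0.4954 0.2384 0.016 ] pointer [0.5029 0.2381 0.034 ]
egg [ 0.431  -0.2535  0.055 ] jar [ 0.4367 -0.3892  0.085 ]
t 0.15 p [ 0.1574 -0.63    0.2178] yaw 0.2449 tilt [-0.0005  0.0018 -1.    ] F [ 0.2171  0.8053 -0.9447] gap 0.0929
shift frac [ 1.0838 -1.1807 -0.0622]
turn frac (tool z) -0.02235595931788245
```

```bash
python3 -c "
from h import *
goto((.545,.06,.24),.28)"; python3 -m creep '[[[0.09,-0.115,-0.0045],-0.002,1],[[0.09,-0.115,-0.0045],-0.002,1],[[0.09,-0.115,-0.0045],-0.002,1],[[0.09,-0.115,-0.0045],-0.002,1],[[0.09,-0.115,-0.0045],-0.002,1],[[0.09,-0.115,-0.0045],-0.002,1],[[0.09,-0.115,-0.0045],-0.002,1],[[0.09,-0.115,-0.0045],-0.002,1],[[0.09,-0.115,-0.0045],-0.002,1],[[0.09,-0.11,-0.0045],-0.002,1],[[0.09,0,0],0,1],[[0.08,0,0],0,1]]'; python3 -m creep '[[[0,0,0],0,1],[[0,0,0],0,1]]'
python3 - <<'E'
from h import *
goto((.545,.06,.24),.28)
c=vision.calibration("wrist"); im=vision.camera("wrist"); cv2.imwrite("pics/w1.png",im[:,:,::-1]); np.save("w1.npy",c["extrinsics"])
E
```

```text
t 0.15 p [ 0.1574 -0.63    0.2178] yaw 0.2449 tilt [-0.0005  0.0018 -1.    ] F [ 0.2171  0.8053 -0.9447] gap 0.0929
shift frac [ 1.0867 -1.1511 -0.0423]
turn frac (tool z) -0.02235595931788245
t: 1.65
ee_pos: [0.4879, -0.0325, 0.2381]
tool_rot: [0.99, 0.139, 0.0, 0.0]
contact_force: [0.2, -0.8, 0.7]
finger_gap: 0.0926
t: 1.9
ee_pos: [0.4857, -0.0342, 0.2375]
tool_rot: [0.99, 0.138, -0.001, -0.0]
contact_force: [1.1, 0.5, 0.5]
finger_gap: 0.0932
t 1.90 p [ 0.4857 -0.0342  0.2375] yaw 0.2759 tilt [-0.0021 -0.0002 -1.    ] F [1.1034 0.4607 0.5476] gap 0.0932
shift frac [ 0.1654 -0.1489 -0.0053]
turn frac (tool z) -0.002599216598933736
```

View pics/w1.png

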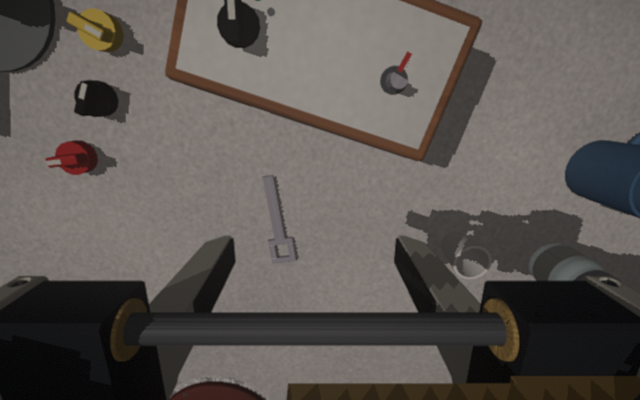

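```bash
python3 -m creep '[[[0.05,-0.05,0],0,1],[[0.05,-0.05,0],0,1],[[0.05,-0.05,0],0,1],[[0.015,0,0],0,1],[[0,0,0],0,1],[[0,0,0],0,1]]'
python3 - <<'E'
from h import *
goto((.60,.072,.24),.28)
c=vision.calibration("wrist"); im=vision.camera("wrist"); cv2.imwrite("pics/w2.png",im[:,:,::-1]); np.save("w2.npy",c["extrinsics"])
E
```

```text
t: 2.7
ee_pos: [0.545, 0.0587, 0.238]
tool_rot: [0.991, 0.136, -0.0, 0.001]
contact_force: [-0.2, 0.0, -0.1]
finger_gap: 0.0933
t 2.70 p [0.545  0.0587 0.238 ] yaw 0.2734 tilt [-0.0008 -0.0013 -1.    ] F [-0.1917  0.0477 -0.146 ] gap 0.0933
shift frac [ 0.1131  0.0042 -0.0042]
turn frac (tool z) -0.004197720158964006
```

View pics/w2.png

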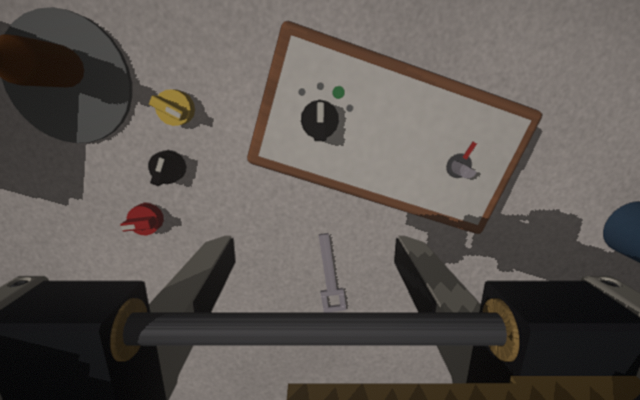

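Run:
```python
from h import *
im=load("pics/w2.png"); c=vision.calibration("wrist"); c["extrinsics"]=np.load("w2.npy")
zoom("pics/w2a.png",im,(245,70,385,170),5); zoom("pics/w2b.png",im,(420,120,520,195),6); zoom("pics/w2c.png",im,(120,80,220,240),4)
hsv=cv2.cvtColor(im.copy(),cv2.COLOR_RGB2HSV)
def comps(m,mn):
    n,l,st,ce=cv2.connectedComponentsWithStats(m.astype(np.uint8))
    return [(st[i][4],ce[i]) for i in range(1,n) if st[i][4]>=mn]
for a,ce in comps((hsv[:,:,0]>40)&(hsv[:,:,0]<85)&(hsv[:,:,1]>100),10): print("green",a,ce,plane(c,ce,.085))
m=(hsv[:,:,1]>150)&((hsv[:,:,0]<6)|(hsv[:,:,0]>174))&(hsv[:,:,2]>100); m[:,:400]=0
for a,ce in comps(m,10): print("red",a,ce,plane(c,ce,.085))
m=((hsv[:,:,1]<60)&(hsv[:,:,2]>120)).astype(np.uint8); m[:,:240]=0;m[230:]=0
# deck via brown rim outer
b=((hsv[:,:,0]<15)&(hsv[:,:,1]>90)&(hsv[:,:,2]>50)).astype(np.uint8); b[:,:246]=0;b[235:]=0
cs,_=cv2.findContours(b,cv2.RETR_EXTERNAL,cv2.CHAIN_APPROX_NONE); k=max(cs,key=cv2.contourArea)
box=cv2.boxPoints(cv2.minAreaRect(k)); P=np.array([plane(c,p,.085) for p in box]); print(box,P,P.mean(0)); print(np.linalg.norm(P-np.roll(P,1,0),axis=1))
e=P[np.argsort(P[:,1])];
```

```text
green 91 [338.033  91.956] [0.6378 0.0623 0.085 ]
red 60 [469.0167 150.3333] [ 0.6201 -0.0813  0.085 ]
[[234.4775 156.766 ]
 [283.3168  19.4877]
 [542.2713 111.6157]
 [493.4319 248.894 ]] [[ 0.5497  0.1453  0.085 ]
 [ 0.6835  0.1275  0.085 ]
 [ 0.6742 -0.1343  0.085 ]
 [ 0.526  -0.1527  0.085 ]] [ 0.6084 -0.0036  0.085 ]
[0.2989 0.135  0.262  0.1493]
```

View pics/w2a.png

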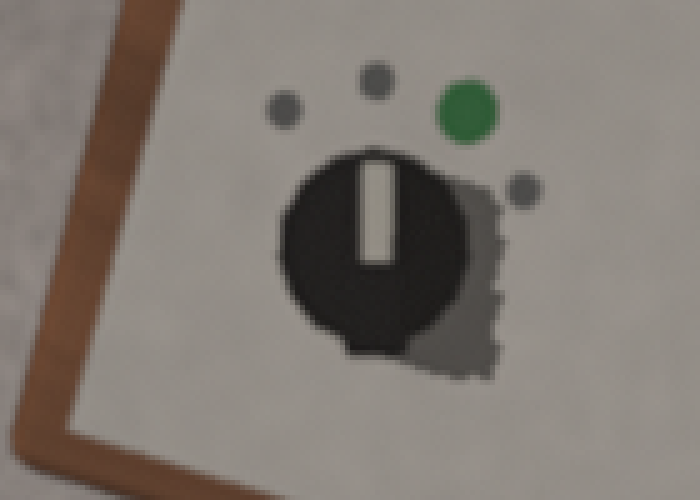

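View pics/w2b.png

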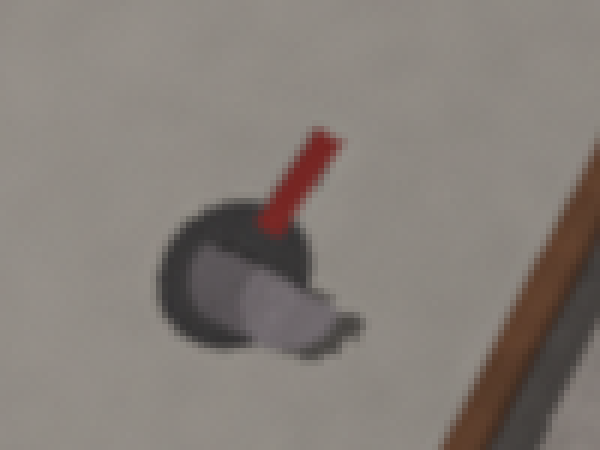

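View pics/w2c.png

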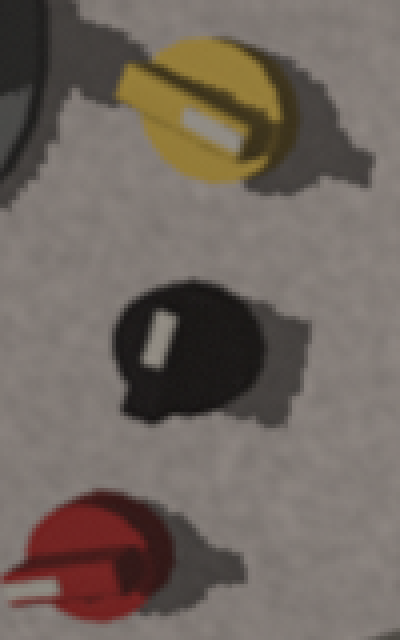

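Run:
```python
from h import *
c=vision.calibration("wrist"); c["extrinsics"]=np.load("w2.npy")
A=lambda u,v,z: plane(c,(245+u/5-.4,70+v/5-.4),z)
B=lambda u,v,z: plane(c,(420+u/6-.4,120+v/6-.4),z)
C=lambda u,v,z: plane(c,(120+u/4-.4,80+v/4-.4),z)
D=np.array([A(*q,.085) for q in ((284,110),(377,81),(468,112),(524,190))])[:,:2]
th=np.array([-.9,-.3,.3,.9]); L=.031*np.c_[np.cos(th),-np.sin(th)]
Lc=L-L.mean(0);Dc=D-D.mean(0)
yaw=np.arctan2((Lc[:,0]*Dc[:,1]-Lc[:,1]*Dc[:,0]).sum(),(Lc*Dc).sum())
Q=lambda a:np.array([[np.cos(a),-np.sin(a)],[np.sin(a),np.cos(a)]])
ax=D.mean(0)-Q(yaw)@L.mean(0)
print("dots",D,"yaw",yaw,"axis",ax,"resid",D-ax-L@Q(yaw).T)
a=A(377,165,.112);b=A(377,262,.112);print("pointer ends",a,b,"yaw",np.arctan2(*(a-b)[[1,0]]))
for y in (yaw,-.03): print("shaft pred",y,ax+Q(y)@[0,-.150])
print("rim corners",A(22,440,.085),plane(c,(288,21),.085),plane(c,(541,113),.085),plane(c,(483,231),.085))
print("shaft base ring",B(235,273,.085),"top lightface",B(290,310,.107))
a=B(275,222,.085);b=B(324,135,.085);print("red",a,b,np.arctan2(*(b-a)[[1,0]]))
a=C(166,312,.034);b=C(153,366,.034);print("knob ptr",a,b,np.arctan2(*(a-b)[[1,0]]), "skirt top", C(190,347,.016))
```

```text
dots [[0.6287 0.0961]
 [0.6385 0.0804]
 [0.6378 0.0621]
 [0.627  0.0475]] yaw -0.03522194266333137 axis [0.6086 0.0724] resid [[-0.      0.0001]
 [-0.     -0.0001]
 [-0.     -0.0001]
 [ 0.0001  0.    ]]
pointer ends [0.624  0.0767 0.112 ] [0.608  0.0721 0.112 ] yaw 0.27897826317801955
shaft pred -0.03522194266333137 [ 0.6033 -0.0775]
shaft pred -0.03 [ 0.6041 -0.0776]
rim corners [0.5529 0.1309 0.085 ] [0.6835 0.1232 0.085 ] [ 0.6726 -0.1338  0.085 ] [ 0.5427 -0.1324  0.085 ]
shaft base ring [ 0.6033 -0.0774  0.085 ] top lightface [ 0.6017 -0.0772  0.107 ]
red [ 0.6132 -0.0804  0.085 ] [ 0.6289 -0.0823  0.085 ] -0.11991933143134893
knob ptr [0.5131 0.2384 0.034 ] [0.4958 0.24   0.034 ] -0.09381143993221013 skirt top [0.4986 0.2374 0.016 ]
```

```bash
python3 -c "
from h import *
goto((.6086,.0724,.16),.279)"; python3 -m creep '[[[0.043,0.002,0.03],-0.001,0.5],[[0.043,0.002,0.04],-0.001,0.5],[[0.043,0.001,0.04],-0.001,0.5],[[0,0,0.045],0,0.4],[[0,0,0],0,0.4],[[0,0,0],0,0.4]]'; python3 -c "
from h import *
goto((.6086,.0724,.097),.279)"
```

```text
t 2.75 p [0.545  0.059  0.2381] yaw 0.2737 tilt [-0.0005 -0.001  -1.    ] F [-1.3966 -0.0833 -0.0103] gap 0.0933
shift frac [0.1297 0.0084 0.156 ]
turn frac (tool z) -0.0033962297379678754
t: 3.5
ee_pos: [0.6086, 0.0756, 0.1615]
tool_rot: [0.99, 0.14, 0.001, 0.0]
contact_force: [0.0, -0.0, 0.2]
finger_gap: 0.039
t 3.50 p [0.6086 0.0756 0.1615] yaw 0.2801 tilt [ 0.0013  0.     -1.    ] F [ 0.0016 -0.0432  0.1686] gap 0.0390
shift frac [-0.002   0.0061  0.129 ]
turn frac (tool z) 0.000712330833096623
```

```bash
python3 -m creep '[[[-0.002,0.006,0.04],0,0.4],[[0,0,0.045],0,0.4],[[0,0,0.043],0,0.4],[[0,0,0],0,0.4],[[0,0,0],0,0.4]]'; python3 -c "
from h import *
goto((.6086,.0724,.097),.279)
im=vision.camera('wrist'); cv2.imwrite('pics/w3.png',im[:,:,::-1])"
```

```text
t: 4.12
ee_pos: [0.6093, 0.0731, 0.0982]
tool_rot: [0.99, 0.14, 0.001, -0.0]
contact_force: [0.1, -1.1, -0.1]
finger_gap: 0.0373
t 4.12 p [0.6093 0.0731 0.0982] yaw 0.2808 tilt [ 0.0029  0.0005 -1.    ] F [ 0.1188 -1.0503 -0.0878] gap 0.0373
shift frac [-0.0017  0.001   0.0023]
turn frac (tool z) 0.0011388859699732086
```

View pics/w3.png

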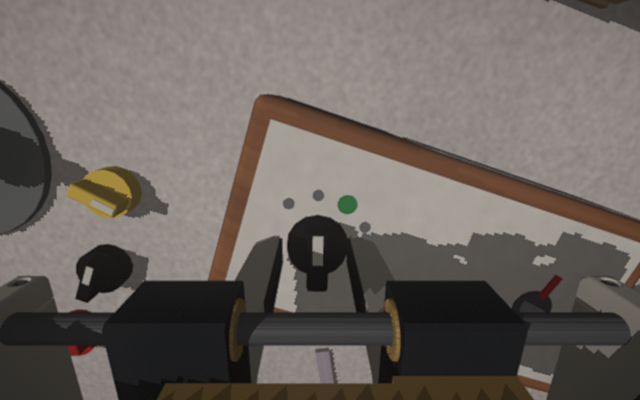

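```bash
python3 -m creep '[[[-0.001,0,0.001],0,0.0],[[0,0,0],0,0.0],[[0,0,0],0,0],[[0,0,0],0,0]]' 15;  python3 -m creep '[[[0,0,0],0.065,0],[[0,0,0],0.065,0],[[0,0,0],0.065,0],[[0,0,0],0.065,0],[[0,0,0],0.065,0],[[0,0,0],0.065,0],[[0,0,0],0,0],[[0,0,0],0,0]]';python3 -c "
from h import *
goto((.6086,.0724,.097),-.335)"
```

```text
t: 4.68
ee_pos: [0.6084, 0.0713, 0.0963]
tool_rot: [0.99, 0.139, 0.0, 0.001]
contact_force: [1.2, -3.1, 0.7]
finger_gap: 0.0119
t: 5.68
ee_pos: [0.6084, 0.0713, 0.0963]
tool_rot: [0.986, -0.165, 0.001, 0.001]
contact_force: [1.4, -5.0, 2.7]
finger_gap: 0.0121
t 5.67 p [0.6084 0.0713 0.0963] yaw -0.3312 tilt [ 0.0013 -0.0017 -1.    ] F [ 1.4325 -4.9928  2.6762] gap 0.0121
shift frac [-0.0004 -0.0022 -0.0014]
turn frac (tool z) 0.0024191306387330476
```

```bash
python3 -m creep '[[[0,0,0],0,0.4],[[0,0,0],0,0.4],[[0,0,0],0,0.4],[[0,0,-0.08],0,0.4],[[0,0,-0.08],0,0.4],[[0,0,-0.08],0,0.4],[[0,0,0],0,0.5],[[0,0,0],0,0.5]]';python3 - <<'E'
from h import *
goto((.50,.24,.15),-.094)
c=vision.calibration("wrist"); im=vision.camera("wrist"); cv2.imwrite("pics/w4.png",im[:,:,::-1]); np.save("w4.npy",c["extrinsics"])
E
```

```text
t: 6.68
ee_pos: [0.6069, 0.0732, 0.2151]
tool_rot: [0.986, -0.165, -0.001, 0.0]
contact_force: [0.2, -0.3, -0.6]
finger_gap: 0.0456
t 6.67 p [0.6069 0.0732 0.2151] yaw -0.3310 tilt [-0.0019  0.0003 -1.    ] F [ 0.1701 -0.3011 -0.6231] gap 0.0456
shift frac [-0.3104 -0.246   0.1308]
turn frac (tool z) -0.15088046113612652
```

View pics/w4.png

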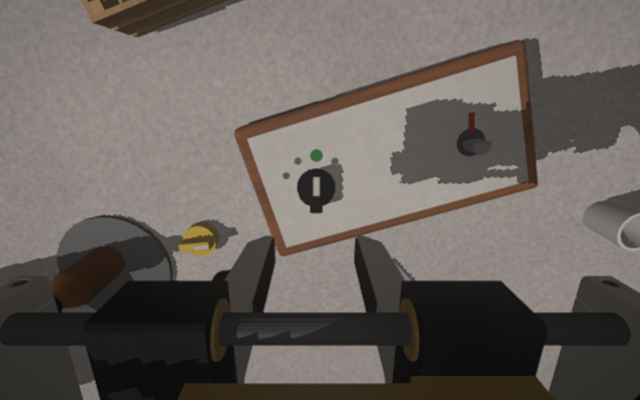

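```bash
python3 -c "
from h import *
goto((.555,-.0775,.185),-.2)"; python3 -m creep '[[[0,0.08,0.012],-0.028,0.5],[[0,0.08,0.012],-0.028,0.5],[[0,0.08,0.012],-0.028,0.5],[[0,0.075,0.012],0,0.5],[[0,0,0],0,0.5],[[0,0,0],0,0.5]]'
python3 - <<'E'
from h import *
goto((.555,-.0775,.185),-.2)
c=vision.calibration("wrist"); im=vision.camera("wrist"); cv2.imwrite("pics/w5.png",im[:,:,::-1]); np.save("w5.npy",c["extrinsics"])
print(proj(c,(.6033,-.0775,.107)))
E
```

```text
t 6.72 p [0.6066 0.073  0.2145] yaw -0.3311 tilt [-0.0033 -0.0001 -1.    ] F [-0.9651 -0.0102  0.8541] gap 0.0462
shift frac [0.0005 0.3182 0.0593]
turn frac (tool z) -0.08348885110893452
t: 7.48
ee_pos: [0.566, -0.0775, 0.191]
tool_rot: [0.995, -0.099, -0.001, -0.001]
contact_force: [0.2, 0.6, 0.2]
finger_gap: 0.0465
t 7.47 p [ 0.566  -0.0775  0.191 ] yaw -0.1986 tilt [-0.0017  0.0017 -1.    ] F [0.151  0.6418 0.1732] gap 0.0465
shift frac [-0.0216  0.0043  0.0121]
turn frac (tool z) 0.0008870962085344924
[306.809  160.6461]
```

View pics/w5.png

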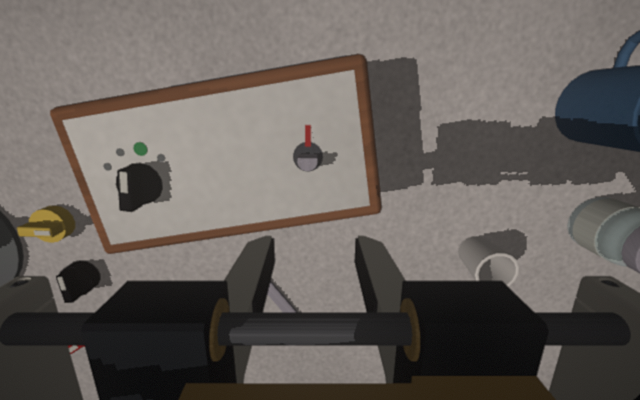

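Run:
```python
from h import *
im=load("pics/w5.png"); zoom("pics/w5a.png",im,(275,115,345,185),8)
c=vision.calibration("wrist"); c["extrinsics"]=np.load("w5.npy")
hsv=cv2.cvtColor(im.copy(),cv2.COLOR_RGB2HSV)
m=(hsv[:,:,1]>130)&((hsv[:,:,0]<8)|(hsv[:,:,0]>172))&(hsv[:,:,2]>70); m[:,:295]=0;m[:,325:]=0;m[:120]=0;m[165:]=0
y,x=np.nonzero(m); P=np.array([plane(c,q,.085) for q in zip(x,y)])[:,:2]
ce=P.mean(0); u,s,v=np.linalg.svd(P-ce); d=v[0]*np.sign(v[0][0]); print(len(x),ce,np.arctan2(d[1],d[0]),s,P.min(0),P.max(0))
a=ce-np.array([.6033,-.0775]); print("dir from axis",np.arctan2(a[1],a[0]),np.linalg.norm(a))
```

```text
91 [ 0.6194 -0.0809] -0.20080566354517812 [0.049  0.0105] [ 0.6113 -0.0839] [ 0.6282 -0.0774]
dir from axis -0.2092969094076488 0.016422968999895912
```

View pics/w5a.png

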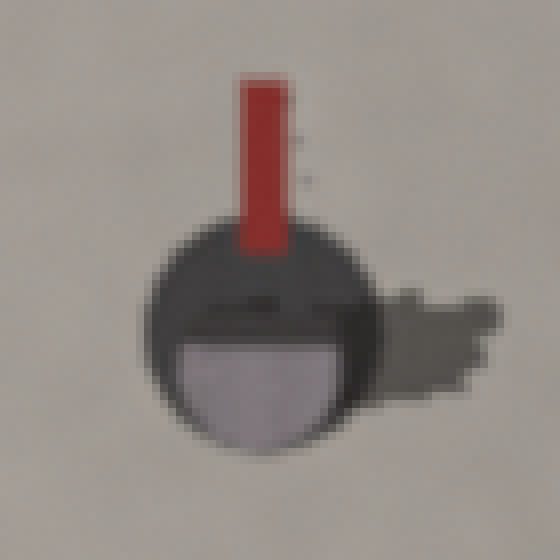

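```bash
python3 - <<'E'
from h import *
c=vision.calibration("wrist"); c["extrinsics"]=np.load("w5.npy")
B=lambda u,v,z: plane(c,(275+u/8-.5,115+v/8-.5),z)
print("ring",B(263,335,.085)); 
f1,f2=B(180,345,.107),B(343,345,.107); m=(f1+f2)/2; print("flat edge mid",m,np.linalg.norm(f1-f2), "axis", m[:2]-0.0025*np.array([np.cos(.2),-np.sin(.2)]))
print("face back",B(262,452,.107))
goto((.445,.235,.17),-.1)
E
python3 -m creep '[[[-0.03,-0.075,0],0,0.5],[[-0.04,-0.075,0],0,0.5],[[-0.04,-0.075,0],0,0.5],[[-0.04,-0.075,0],-0.02,0.5],[[-0.04,-0.075,0],-0.02,0.5],[[-0.04,-0.075,0.02],-0.02,0.5],[[-0.04,-0.075,0.02],0,0.5],[[-0.04,-0.06,0],0,0.5],[[-0.03,0,0],0,0.5],[[0,0,0],0,0.5],[[0,0,0],0,0.5]]'
python3 - <<'E'
from h import *
goto((.445,.235,.17),-.1)
c=vision.calibration("wrist"); im=vision.camera("wrist"); cv2.imwrite("pics/w6.png",im[:,:,::-1]); np.save("w6.npy",c["extrinsics"])
print(proj(c,(.4955,.24,.034)))
E
```

```text
ring [ 0.6028 -0.0773  0.085 ]
flat edge mid [ 0.6056 -0.0783  0.107 ] 0.01621320290427245 axis [ 0.6032 -0.0778]
face back [ 0.595  -0.0761  0.107 ]
t 7.53 p [ 0.5664 -0.0768  0.1913] yaw -0.1971 tilt [-0.001   0.0017 -1.    ] F [-0.4558  0.7348  0.003 ] gap 0.0466
shift frac [-0.3601 -0.564   0.044 ]
turn frac (tool z) -0.06182411931950428
t: 8.9
ee_pos: [0.4477, 0.2348, 0.1722]
tool_rot: [0.999, -0.054, 0.001, 0.0]
contact_force: [-0.6, -0.0, 0.1]
finger_gap: 0.0465
t 8.90 p [0.4477 0.2348 0.1722] yaw -0.1076 tilt [ 0.0011 -0.0006 -1.    ] F [-0.6246 -0.0059  0.1042] gap 0.0465
shift frac [-0.0055  0.0002  0.0044]
turn frac (tool z) -0.0048667317397962945
[304.7992 139.5435]
```

View pics/w6.png

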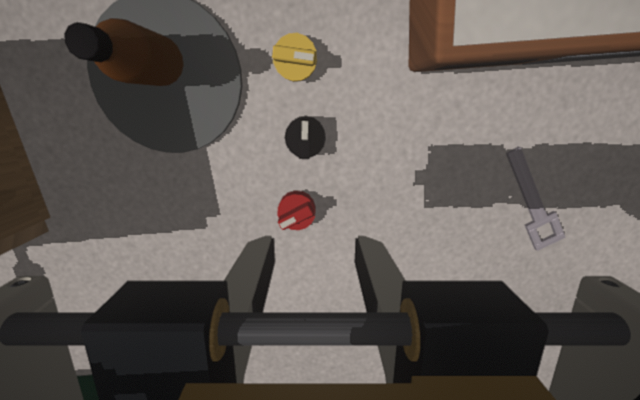

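Run:
```python
from h import *
im=load("pics/w6.png"); zoom("pics/w6a.png",im,(270,100,345,170),8)
c=vision.calibration("wrist"); c["extrinsics"]=np.load("w6.npy")
g=im.astype(int).sum(2)/3
s=np.zeros(g.shape,bool); s[112:165,280:328]=1
dark=(s&(g<45)).astype(np.uint8); n,l,st,ce=cv2.connectedComponentsWithStats(dark); i=1+np.argmax(st[1:,4]); print("dark",st[i],ce[i])
cs,_=cv2.findContours((l==i).astype(np.uint8),0,1); (x,y),r=cv2.minEnclosingCircle(max(cs,key=cv2.contourArea)); print("circ",x,y,r,plane(c,(x,y),.016))
w=np.zeros(g.shape,bool); w[118:142,298:312]=1; w&=(g>110)
y,x=np.nonzero(w); P=np.array([plane(c,q,.034) for q in zip(x,y)])[:,:2]; ce=P.mean(0); u,sv,v=np.linalg.svd(P-ce); d=v[0]*np.sign(v[0][0])
t=(P-ce)@d; print("ptr",len(x),ce,np.arctan2(d[1],d[0]),t.min(),t.max(),"axis est",ce-.0088*d)
```

```text
dark [ 286  117   39   41 1065] [305.0798 137.8986]
circ 305.5 137.1666717529297 20.581918716430664 [0.4957 0.2398 0.016 ]
ptr 113 [0.5044 0.2393] -0.12559813194604846 -0.008505277890990552 0.008268822534263382 axis est [0.4957 0.2404]
```

View pics/w6a.png

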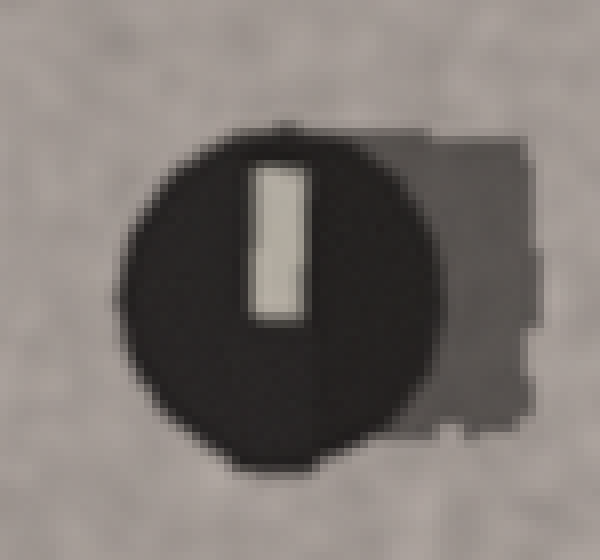

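Run:
```python
from h import *
c=vision.calibration("wrist"); c["extrinsics"]=np.load("w6.npy")
print("trivet",plane(c,(168,75),.008),"bottle top",plane(c,(88,43),.118), "bottle base",plane(c,(168,68),.02))
t=vision.calibration("top"); print(plane(t,(181,188),.118))
goto((.4957,.2402,.08),-.12)
```

```text
trivet [0.5687 0.3665 0.008 ] bottle top [0.5801 0.3655 0.118 ] bottle base [0.5733 0.3599 0.02  ]
[0.5863 0.364  0.118 ]
t 8.95 p [0.4479 0.2347 0.1722] yaw -0.1081 tilt [ 0.001  -0.0004 -1.    ] F [-0.8432  0.0435 -0.1337] gap 0.0463
shift frac [ 0.0937 -0.0212  0.1845]
turn frac (tool z) 0.007544407096020575
```

```bash
python3 -m creep '[[[0.047,-0.011,0.06],0.007,0.5],[[0.047,-0.011,0.06],0,0.5],[[0,0,0.06],0,0.5],[[0,0,0],0,0.5],[[0,0,0],0,0.5]]'; python3 -c "
from h import *
goto((.4957,.2402,.019),-.12)"
```

```text
t: 9.57
ee_pos: [0.4956, 0.2416, 0.0829]
tool_rot: [0.998, -0.059, 0.001, -0.0]
contact_force: [0.5, 0.5, 0.0]
finger_gap: 0.0467
t 9.57 p [0.4956 0.2416 0.0829] yaw -0.1175 tilt [ 0.0014  0.0006 -1.    ] F [0.4544 0.5022 0.0199] gap 0.0467
shift frac [0.0003 0.0029 0.1278]
turn frac (tool z) 0.0016093505478465902
```

```bash
python3 -m creep '[[[0,0.003,0.05],0.0015,0.5],[[0,0,0.05],0,0.5],[[0,0,0.027],0,0.5],[[0,0,0],0,0.5],[[0,0,0],0,0.5]]'; python3 -c "
from h import *
goto((.4957,.2402,.019),-.12)
im=vision.camera('wrist'); cv2.imwrite('pics/w7.png',im[:,:,::-1])"
```

```text
t: 10.2
ee_pos: [0.4954, 0.2408, 0.0196]
tool_rot: [0.998, -0.059, 0.001, -0.001]
contact_force: [-0.3, 0.7, 0.6]
finger_gap: 0.0466
t 10.20 p [0.4954 0.2408 0.0196] yaw -0.1188 tilt [ 0.002   0.0011 -1.    ] F [-0.2676  0.7083  0.5876] gap 0.0466
shift frac [0.0007 0.0011 0.0012]
turn frac (tool z) 0.0007417951181905518
```

View pics/w7.png

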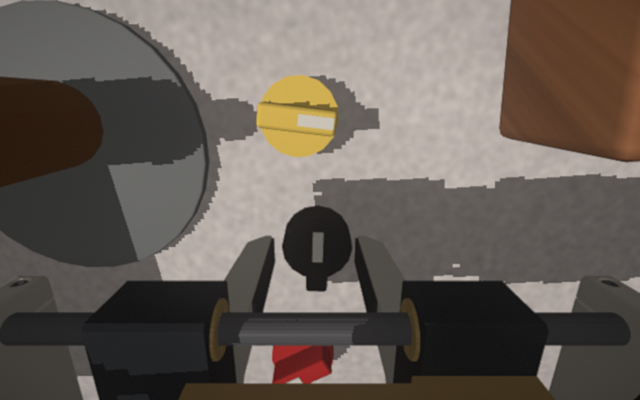

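```bash
python3 -m creep '[[[0.0005,0.001,0.002],0,0],[[0,0,0],0,0],[[0,0,0],0,0],[[0,0,0],0,0],[[0,0,0],0,0]]' 35; python3 -c "
from h import *
goto((.4957,.2402,.2),-.2)"; python3 -m creep '[[[0,0,-0.06],0.01,0],[[0,0,-0.07],0.01,0],[[0,0,-0.07],0.01,0],[[0,0,-0.07],0.01,0],[[0,0,-0.07],0.012,0],[[0,0,0],0,0],[[0,0,0],0,0]]'
python3 - <<'E'
from h import *
goto((.6032,-.0777,.2),-.2)
c=vision.calibration("wrist"); im=vision.camera("wrist"); cv2.imwrite("pics/w8.png",im[:,:,::-1]); np.save("w8.npy",c["extrinsics"])
E
```

```text
t: 10.88
ee_pos: [0.4948, 0.2398, 0.0175]
tool_rot: [0.998, -0.059, 0.0, -0.0]
contact_force: [0.1, -1.0, -0.2]
finger_gap: 0.0118
t 10.88 p [0.4948 0.2398 0.0175] yaw -0.1187 tilt [ 0.  0. -1.] F [ 0.1264 -1.0155 -0.1558] gap 0.0118
shift frac [ 0.0018 -0.001  -0.3649]
turn frac (tool z) 0.051728857326295986
t: 11.75
ee_pos: [0.4939, 0.2393, 0.1864]
tool_rot: [0.995, -0.1, -0.001, 0.001]
contact_force: [-0.1, -0.3, -0.6]
finger_gap: 0.0116
t 11.75 p [0.4939 0.2393 0.1864] yaw -0.2002 tilt [-0.002  -0.0011 -1.    ] F [-0.0582 -0.2584 -0.607 ] gap 0.0116
shift frac [ 0.3404  0.5779 -0.027 ]
turn frac (tool z) -0.0001588862353637618
```

View pics/w8.png

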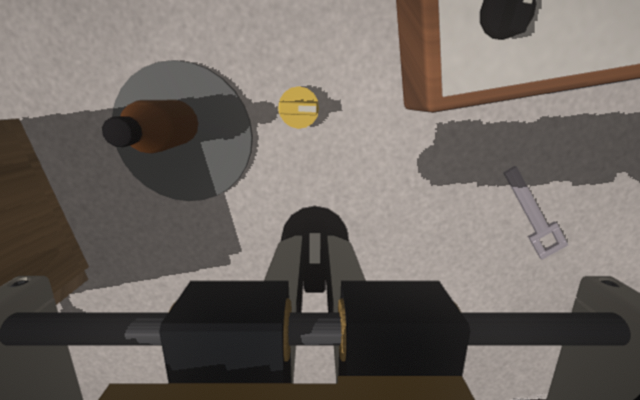

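Run:
```python
from h import *
im=load("pics/w8.png"); zoom("pics/w8a.png",im,(270,195,360,300),6)
c=vision.calibration("wrist"); c["extrinsics"]=np.load("w8.npy")
p,M,s=tool(); zt=p[2]
g=im.astype(int).sum(2)/3
print(g[225:270:4,314].astype(int), g[248,300:332:2].astype(int))
w=np.zeros(g.shape,bool); w[228:268,306:323]=1; w&=(g>75)
y,x=np.nonzero(w); P=np.array([plane(c,q,zt+.0165) for q in zip(x,y)])[:,:2]; ce=P.mean(0); u,sv,v=np.linalg.svd(P-ce); d=v[0]*np.sign(v[0][0])
t=(P-ce)@d; print("ptr",len(x),x.mean(),y.mean(),ce,np.arctan2(d[1],d[0]),t.min(),t.max()); a=ce-.0088*d
print("axis in tool",M.T@(np.r_[a,zt]-p))
```

```text
[31 31 75 93 92 92 92 91 91 93 23 25] [66 28 27 26 34 90 92 92 92 93 55 25 26 26 52 73]
ptr 298 314.5 247.59731543624162 [0.5038 0.2384] -0.19988359752270285 -0.008372401559377397 0.008318241332519148
axis in tool [ 0.0013 -0.0013 -0.    ]
```

View pics/w8a.png

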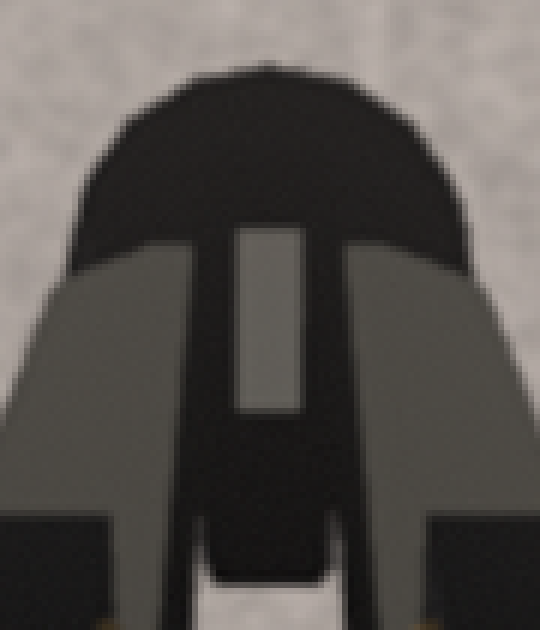

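```bash
python3 -m creep '[[[0.042,0.072,0],0,0],[[0.042,0.072,0],0,0],[[0.042,0.072,0],0,0],[[0.042,0.072,0],0,0],[[0.042,0.072,0],0,0],[[0.042,0.072,0],0,0],[[0.042,0.072,0.01],0,0],[[0.042,0.072,0.02],0,0],[[0,0,0.03],0,0],[[0,0,0.03],0,0],[[0,0,0],0,0],[[0,0,0],0,0]]'; python3 -c "
from h import *
goto((.6017,-.0787,.1335),-.2)"
```

```text
t: 13.3
ee_pos: [0.6022, -0.0743, 0.1426]
tool_rot: [0.995, -0.099, 0.0, -0.0]
contact_force: [0.1, 0.2, -0.7]
finger_gap: 0.0115
t 13.30 p [ 0.6022 -0.0743  0.1426] yaw -0.1982 tilt [ 0.0002  0.0007 -1.    ] F [ 0.0703  0.1844 -0.6636] gap 0.0115
shift frac [0.0008 0.0088 0.0182]
turn frac (tool z) 0.0011654803751369386
```

```bash
python3 -m creep '[[[0.0008,0.0088,0.016],0.001,0],[[0,0,0],0,0],[[0,0,0],0,0],[[0,0,0],0,0]]'
python3 - <<'E'
from h import *
goto((.6017,-.0787,.1335),-.2)
im=vision.camera("side"); cv2.imwrite("pics/s9.png",im[:,:,::-1]); zoom("pics/s9a.png",im,(235,150,335,240),7)
im=vision.camera("wrist"); cv2.imwrite("pics/w9.png",im[:,:,::-1]); np.save("w9.npy",vision.calibration("wrist")["extrinsics"])
im=vision.camera("top"); cv2.imwrite("pics/t9.png",im[:,:,::-1]); zoom("pics/t9a.png",im,(270,140,390,215),6)
E
```

```text
t: 13.8
ee_pos: [0.6017, -0.0802, 0.1347]
tool_rot: [0.995, -0.101, 0.0, -0.0]
contact_force: [-0.9, -0.2, 0.2]
finger_gap: 0.012
t 13.80 p [ 0.6017 -0.0802  0.1347] yaw -0.2020 tilt [ 0.0005  0.0002 -1.    ] F [-0.9457 -0.2381  0.2039] gap 0.0120
shift frac [-0.0007 -0.0029  0.0024]
turn frac (tool z) -0.0012900103249652997
```

View pics/s9a.png

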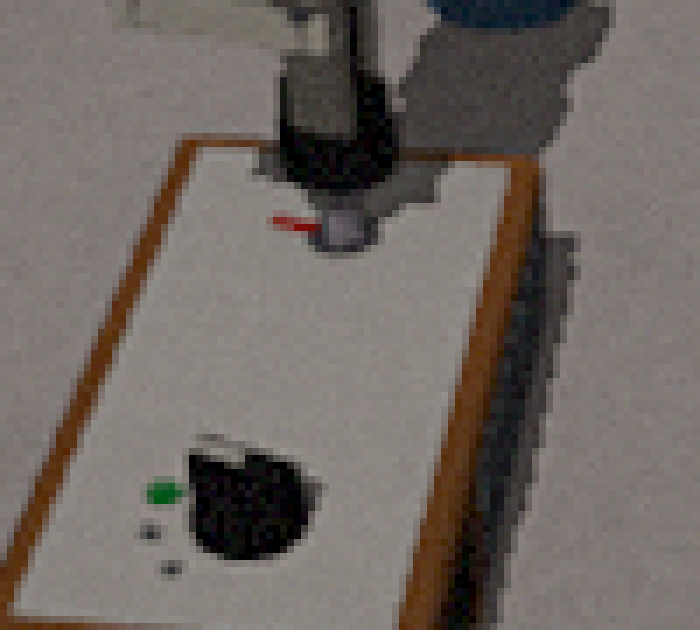

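View pics/w9.png

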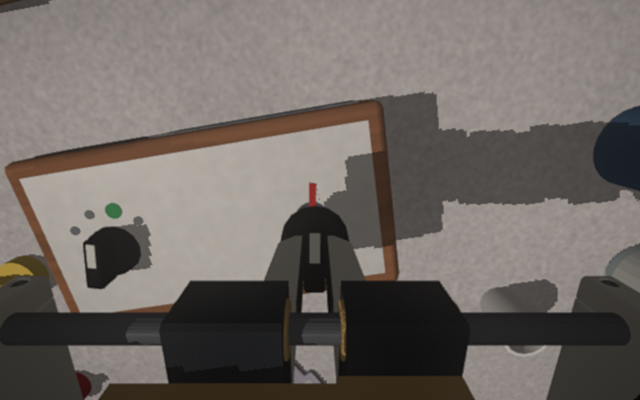

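Run:
```python
from h import *
im=load("pics/w9.png"); c=vision.calibration("wrist"); c["extrinsics"]=np.load("w9.npy")
p,M,s=tool(); print(p)
hsv=cv2.cvtColor(im.copy(),cv2.COLOR_RGB2HSV)
m=(hsv[:,:,1]>130)&((hsv[:,:,0]<8)|(hsv[:,:,0]>172))&(hsv[:,:,2]>70); m[:,:295]=0;m[:,335:]=0;m[:170]=0;m[215:]=0
y,x=np.nonzero(m); print(x.mean(),y.min(),y.max())
P=np.array([M.T@(plane(c,q,.085)-p) for q in zip(x,y)]); print(P.mean(0),P.min(0),P.max(0))
print("shaft pred in tool",M.T@(np.array([.6032,-.0777,.107])-p))
g=im.astype(int).sum(2)/3
w=np.zeros(g.shape,bool); w[228:268,306:323]=1; w&=(g>75)&(hsv[:,:,1]<60); y,x=np.nonzero(w); print("ptr px",x.mean(),y.mean(),len(x))
```

```text
[ 0.6016 -0.0802  0.1346]
312.206106870229 184 206
[ 0.0186 -0.0027  0.0496] [ 0.0103 -0.0051  0.0496] [ 0.0267 -0.0007  0.0496]
shaft pred in tool [ 0.001  -0.0027  0.0276]
ptr px 314.1305970149254 247.77238805970148 268
```

View pics/t9a.png

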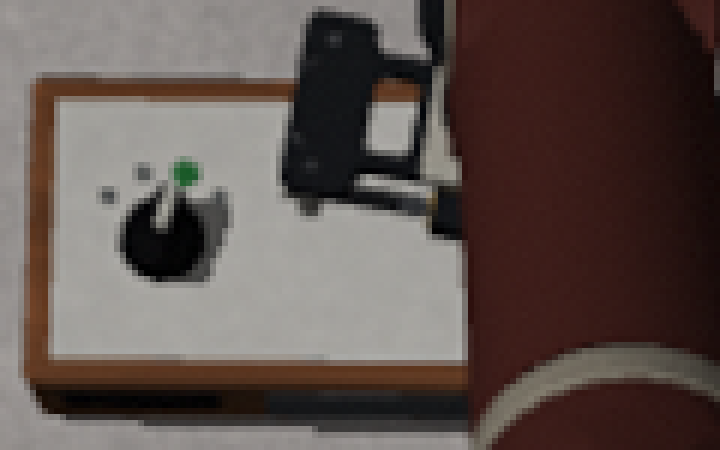

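```bash
python3 -m creep '[[[-0.0003,-0.0028,0],-0.001,0],[[0,0,0],0,0],[[0,0,0],0,0],[[0,0,0.008],0,0],[[0,0,0.008],0,0],[[0,0,0],0,0]]'; python3 -c "
from h import *
goto((.6017,-.0787,.1125),-.2)"
```

```text
t: 14.7
ee_pos: [0.6013, -0.0788, 0.1259]
tool_rot: [0.995, -0.1, -0.001, -0.0]
contact_force: [-0.7, -0.6, -0.0]
finger_gap: 0.0115
t 14.70 p [ 0.6013 -0.0788  0.1259] yaw -0.2005 tilt [-0.0012  0.0002 -1.    ] F [-0.703  -0.6296 -0.0122] gap 0.0115
shift frac [ 0.0008 -0.0004  0.0267]
turn frac (tool z) -0.0002948759621221186
```

```bash
for i in 1 2 3; do :; done; python3 -m creep '[[[0.0004,0,0.004],0,0],[[0,0,0.004],0,0],[[0,0,0],0,0]]'; python3 -m creep '[[[0,0,0.004],0,0],[[0,0,0.004],0,0],[[0,0,0],0,0]]'
```

```text
t: 15.08
ee_pos: [0.6018, -0.0789, 0.1223]
tool_rot: [0.995, -0.1, -0.0, -0.0]
contact_force: [-1.1, -0.2, -0.7]
finger_gap: 0.0116
t: 15.45
ee_pos: [0.6017, -0.0789, 0.1182]
tool_rot: [0.995, -0.1, -0.0, -0.0]
contact_force: [0.4, 0.1, -0.6]
finger_gap: 0.0116
```

```bash
python3 -m creep '[[[0,0,0.004],0,0],[[0,0,0.004],0,0],[[0,0,0.003],0,0],[[0,0,0],0,0],[[0,0,0],0,0]]'; python3 -m creep '[[[0,0,0.003],0,0],[[0,0,0],0,0],[[0,0,0],0,0],[[0,0,0],0,0]]'
```

```text
t: 16.08
ee_pos: [0.6019, -0.0789, 0.113]
tool_rot: [0.995, -0.1, 0.0, -0.0]
contact_force: [0.2, -1.1, -0.7]
finger_gap: 0.0119
t: 16.58
ee_pos: [0.602, -0.0789, 0.1116]
tool_rot: [0.995, -0.1, 0.0, -0.0]
contact_force: [-1.0, 0.1, 0.6]
finger_gap: 0.0117
```

```bash
python3 -m creep '[[[0,0,0.002],0,0],[[0,0,0.002],0,0],[[0,0,0],0,0],[[0,0,0],0,0],[[0,0,0],0,0]]'; python3 -m creep '[[[0,0,0.002],0,0],[[0,0,0.002],0,0],[[0,0,0],0,0],[[0,0,0],0,0],[[0,0,0],0,0]]'
```

```text
t: 17.2
ee_pos: [0.6021, -0.0789, 0.1097]
tool_rot: [0.995, -0.1, 0.0, -0.0]
contact_force: [-0.7, -0.4, 5.1]
finger_gap: 0.0117
t: 17.82
ee_pos: [0.6022, -0.0789, 0.1079]
tool_rot: [0.995, -0.1, 0.0, -0.0]
contact_force: [-1.2, -0.4, 5.8]
finger_gap: 0.0117
```

```bash
python3 -m creep '[[[0,0,0.002],0,0],[[0,0,0.002],0,0],[[0,0,0],0,0],[[0,0,0],0,0],[[0,0,0],0,0]]'
python3 - <<'E'
from h import *
for i in range(4):
    goto((.6017,-.0787,.107),-.2)
    im=vision.camera("side" if i<3 else "wrist"); cv2.imwrite(f"pics/e{i}.png",im[:,:,::-1])
zoom("pics/e0a.png",load("pics/e0.png"),(235,150,335,240),7)
E
```

```text
t: 18.45
ee_pos: [0.6022, -0.0789, 0.1062]
tool_rot: [0.995, -0.1, 0.0, -0.0]
contact_force: [-0.8, -1.1, 7.3]
finger_gap: 0.0115
t 18.45 p [ 0.6022 -0.0789  0.1062] yaw -0.2005 tilt [ 0.0009 -0.     -1.    ] F [-0.7742 -1.0804  7.2983] gap 0.0115
shift frac [-0.0012 -0.0002 -0.0016]
turn frac (tool z) -0.0003067603636594989
t 18.50 p [ 0.6022 -0.0789  0.1062] yaw -0.2005 tilt [ 0.0009 -0.     -1.    ] F [-0.5714  0.3947  8.0787] gap 0.0115
shift frac [-0.0011 -0.0003 -0.0016]
turn frac (tool z) -0.00034649759812541646
t 18.55 p [ 0.6022 -0.0789  0.1062] yaw -0.2005 tilt [ 0.0009 -0.0001 -1.    ] F [-1.2188 -0.3725  8.2853] gap 0.0113
shift frac [-0.0011 -0.0003 -0.0016]
turn frac (tool z) -0.00031012000393271206
t 18.60 p [ 0.6022 -0.0789  0.1062] yaw -0.2005 tilt [ 0.0009 -0.0001 -1.    ] F [-2.0175 -0.235   7.263 ] gap 0.0120
shift frac [-0.0011 -0.0003 -0.0016]
turn frac (tool z) -0.0003476759743497114
```

View pics/e0a.png

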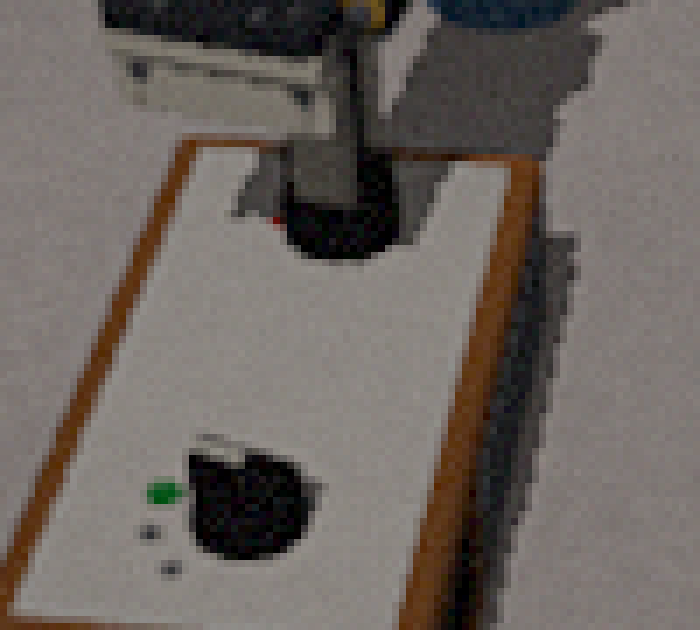

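View pics/e3.png

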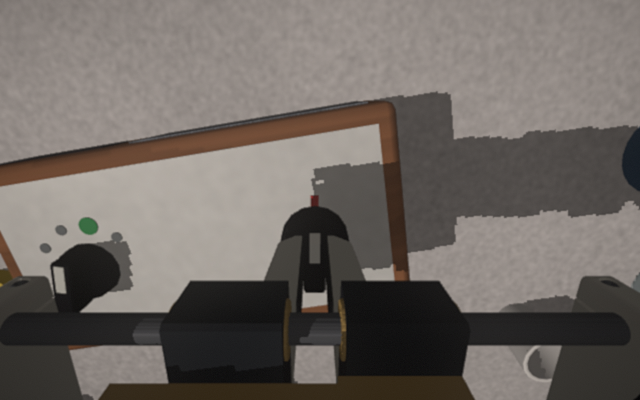

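```bash
python3 -m creep '[[[0,0,0.0012],0,0],[[0,0,0],0,0],[[0,0,0],0,0],[[0,0,0],0,0]]'
python3 - <<'E'
from h import *
F=[]
for i in range(3):
    F.append(robot.read_state()["contact_force"][2]); vision.camera("side")
goto((.6017,-.0787,.107),-.2); print(F)
from workcell import close_job
print(close_job())
E
```

```text
t: 19.15
ee_pos: [0.6022, -0.0789, 0.1057]
tool_rot: [0.995, -0.1, 0.0, -0.0]
contact_force: [-1.1, 0.2, 8.3]
finger_gap: 0.0117
t 19.30 p [ 0.6022 -0.0789  0.1057] yaw -0.2005 tilt [ 0.001  -0.0001 -1.    ] F [-1.7352 -0.3617  7.8395] gap 0.0115
shift frac [-0.0011 -0.0003 -0.0026]
turn frac (tool z) -0.0003395819221497296
[np.float64(8.30716312917113), np.float64(7.5527422278692455), np.float64(8.105919127012445)]
the job is handed in; nothing more can be done
None
```

I did both parts and handed the job in at about 19.3 s of the 54 s; handing in returned no verdict.

- **Selector:** I turned it from its second detent to the green dot and let go. Pictures taken afterwards from all three cameras show the pointer at the green dot.
- **Knob:** I gripped the black knob and turned it to the shaft's flat, which I measured at about -0.20 rad. It went onto the shaft with no noticeable resistance, and I then pressed it down. I did not move the other things on the ledge.

**Last checks:**
- **Press:** the upward force was 7.6–8.3 N. By the given spring figures that is about 4–4.5 mm of travel; the tool's height suggests 5–6 mm. Both are over the 3 mm required.
- **Grip:** the knob is still held at a 35 N setting, with the fingers 11.5 mm apart on its 12 mm bar. The tool's yaw is -0.2005 rad and its tilt about 0.001 rad. The pointer line stayed in the same place in the wrist picture, so the knob had not slipped.
- **Disagreements:** in the wrist camera the knob's axis appeared about 1.3 mm to one side of the jaws' centre. I took this as camera calibration error and allowed for it when lining up. The two press-depth estimates differ by about 1 mm.

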